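Wedge the sprung latch open and weigh the specimen

ROBOT

A 7-joint arm with a two-finger parallel gripper is mounted at the origin on a cart in front of the work surface, level with it; the furniture and walls round the work are solid. World frame = base frame: x ahead of the robot, y to its left, z up, the work surface at z = 0. Lengths are in m, angles in rad, forces in N, time in s.
With the tool pointing down it reaches from about 0.425 to 0.875 m from the base axis. Payload 8.4 kg.
Tool frame: the origin (TCP) lies between the finger pads; the fingertips stand 19 mm ahead of it and the grasp point (between the pads) is the TCP; z points along the fingers, y is the line along which they close (so a half turn about z gives the same grasp; the last joint's range is limited). The gripper opens to 87 mm and grips with 3 to 60 N. Pads are 19 mm wide; open, the fingers measure 117 mm over their backs; the gripper's body (75 mm by 190 mm) begins 51 mm behind the grasp point.
Start: joints at [1.188, 0.333, 0.04, 1.465, -0.013, 1.343, -0.059], TCP at [0.182, -0.624, 0.242] pointing down, gripper open.
Joint ranges: [-2.58, 2.58], [-0.38, 2.09], [-1.3, 1.39], [0.25, 2.4], [-1.5, 4.64], [0.08, 2.09], [-2.65, 2.65]. Speed limits (rad/s): [2.22, 2.22, 2.79, 2.79, 3.14, 3.14, 3.14].

INTERFACE

Orientations are given as a rotation vector (axis times angle).
In Python, from workcell import ctrl gives the robot as it stands. Calls block until the motion is done:
- ctrl.move_to(position, orientation): joint-space move of the TCP to a pose.
- ctrl.movel(position, rate=0.15, ori=None): straight line of the TCP; ori=None keeps the orientation; rate is the mean speed in m/s.
- ctrl.movej(angles): joint-space move.
- ctrl.command_gripper(opening, force=None): finger opening in m; force is the grip in N (None keeps the last); returns when the fingers have stopped.
- ctrl.hold(seconds).
- ctrl.ik(position, orientation): joint angles nearest the present ones, or None.
- ctrl.state(): the state.
- ctrl.read_camera(name): name is "scene" or "top" or "wrist"; returns (picture, depth): 480x640x3 uint8, red, green, blue; 480x640 float32, m along the optical axis (not along the pixel's ray), 0 where there is no reading.
- ctrl.camera_info(name): a dict with "K" (3x3 intrinsics, pixels), "cam_to_world" (4x4, takes a point from camera to world coordinates); the wrist camera has in their place "T_tool_cam" (4x4, takes a point from camera to tool coordinates, whose origin is the TCP and whose axes are the flange's). Camera axes: x right, y up, looking along -z (the intrinsics and any distortion apply to the point x, -y, -z); pixel columns grow to the right and rows downward; lengths in m; the calibration is good to about 2 mm. A picture is of the moment at which its call begins: read the wrist's pose just before it. camera_info takes no time and is no camera call.
A pose or a line that the arm cannot do raises ctrl.IKError and nothing moves.
- ctrl.finish_job(): hands the job in; it is judged then, once.
The state is a dict: "time": time; "joint_positions": joint angles; "dq": joint speeds; "joint_torque": joint torques, N m; "ee_pos": TCP position; "eef_rot": TCP orientation; "contact_force": force on the tool from outside, world axes, zero at the start; "torque": the same for the moment, N m; "opening": finger opening in m; "gripper_force": force on a finger pad.
Only numpy, scipy, OpenCV 4.12 (cv2) and the standard library are available. Lean on these libraries where they do the work, as an engineer would, in place of code of your own. Each camera call takes 0.05 s, during which the arm holds its last target. There are 200 camera calls.

TASK

The red tab of the sprung latch keeps the clear specimen box in its holder. Push the orange wedge, thin end first, all the way in between the blue fence and the white roller so that it props the latch open by itself, then lift the box out and set it down gently, upright, in the middle of the scale's black weighing plate. Leave the wedge in place holding the latch open, and leave the other things on the worktop where they are.

Things in the scene. Friction and masses are not known exactly. Their poses are not given: they have to be found in the camera images.
- holder: Fixed specimen holder: aluminium base plate 260 x 125 x 8 mm with blue fence, steel sprung latch and black nest. Origin: below the latch pivot, at worktop height; z up, base top z=8, highest point z=53. Base spans x -135..125, y -60..65 (mm; 'holder (x, y)' below means this frame). The wedge slides in along +x on the base top, between fence and roller.
- fence (a point): Front (-x) end of the blue fence's inner face, at base top: holder (-87, -34, 8). The fence is straight along the holder's x from -87 to 5, inner face y=-34, top z=34. A blue stop (face x=-5, y -42..-20, top z=28) ends the lane.
- latch (a joint): Angle (rad) of the steel latch lever on the upright pivot at the holder's origin: 0 closed (the start), to 0.42 open; opening turns it clockwise from above. A spring always drives it shut: about 4 N at the roller when closed, 9 N when open. The lever lies at z 18..35 along the holder's x, from -76 to 97 when closed. The fully pushed wedge makes about 0.30; the tab clears the box from about 0.20.
- roller (a point): Centre of the white upright roller on the latch's tail, 12 mm diameter, z 11..35; moves with the latch. At holder (-70, -18) when closed: the gap between fence and roller is then 10 mm.
- tab (a point): Centre of the underside of the red tab on the latch's nose, 24 x 30 x 6 mm, z 47..53; moves with the latch. At holder (85, 9.5) when closed: it then overlaps the box's -y edge by about 14 mm, 3 mm above the lid, and swings to -y as the latch opens.
- wedge: Loose orange wedge, 60 g, 120 mm long, 30 high, on the worktop. Origin: underside, below the ribbed grip (30 x 32 mm, top z=43); x to the thin end. Side y=-16 is flat (fence side); other side y=+16 from x=-15 to 55, then tapers to y=-11 at the thin end x=105. Grip it across y. Home, against the stop: origin at holder (-110, -18), same yaw; it stays there by itself. Pushing takes 10 to 15 N.
- specimen_box: Clear specimen box with a pale stone and red label, 39 x 39 x 36 mm high, about 45 g, in the black nest at holder (85, 30), floor z=8. Origin: centre of its underside; z up; sides along the holder's axes. The nest rim is 6 mm high, 2 mm clear, open in the middle of its -x and +x sides. Grip the box's upper half across the holder's x.
- plate_center (a point): Centre of the top of the black round weighing plate, 98 mm diameter, 30 mm above the worktop, of the flat white scale (187 x 141 mm, fixed). The plate is rigid. Keep the hand clear of the room: a tall chest of drawers (0.37 m) stands behind at world x over 0.6, y under 0, and a tall microscope at the left, y over 0.45 (x over 0.35).
- vial: Bystander: squat glass vial with stopper, 36 mm wide, 55 mm high; origin under its centre.
- card_tray: Bystander: white card tray with crystals, 48 x 50 x 20 mm; origin under its centre.
- tall_specimen_box: Bystander: another clear specimen box, grey stone, 34 x 33 x 37 mm; origin under its centre.
- petri_dish: Bystander: clear dish with grains, 60 mm diameter, 13 mm high; origin under its centre.
- loupe: Bystander: black and silver folding loupe, 36 x 26 x 16 mm; origin under its centre.
Mind the look-alikes: they are no part of the job. Leave any yellow look-alike of the specimen_box alone.

How it is judged:
On the way, in this order (a step that is already met when the one before it is completed fails the run):
1. the wedge alone holds the latch open (over 0.24 rad), the hand touching neither wedge nor latch, the box still in its nest (value of joint latch above 0.24 rad and contact force between the fingers and wedge below 0.3 N and contact force between the fingers and latch below 0.3 N and contact force between wedge and latch above 0.5 N and z of specimen_box in the frame of holder between 0 and 0.014 m and x of specimen_box in the frame of holder between 0.075 and 0.095 m and y of specimen_box in the frame of holder between 0.02 and 0.04 m), for 0.3 s.
2. the box is lifted clear of the nest with the latch still propped open (value of joint latch above 0.24 rad and z of specimen_box in the frame of holder above 0.03 m), for 0.1 s.
At the end, for the whole second after the job is handed in: The specimen box stands upright (within 0.1 rad), released and at rest on the scale's black plate, its centre within 30 mm of the plate's centre; the wedge, untouched, still holds the latch open by more than 0.24 rad (value of joint latch above 0.24 rad and contact force between wedge and latch above 0.5 N and contact force between the fingers and wedge below 0.3 N and contact force between the fingers and specimen_box below 0.3 N and horizontal distance between specimen_box and plate_center below 0.03 m and z of specimen_box in the frame of plate_center between -0.005 and 0.006 m and angle between specimen_box's own z axis and vertical below 0.1 rad and linear speed of specimen_box below 0.02 m/s).
It fails at once if the specimen box is dropped (it falls faster than 0.6 m/s out of the hand) (contact force between the fingers and specimen_box below 0.3 N and linear speed of specimen_box above 0.6 m/s).
It fails at once if a bystander (vial, card tray, other specimen box, dish or loupe) is moved by more than 40 mm (distance of any of vial, card_tray, tall_specimen_box, petri_dish, loupe from where it was at the start of the episode above 0.04 m).
It also fails if it takes over 67 s, if anything falls off the work surface, if the arm or the gripper's body presses on something with over 40 N, if the wrist force passes 120 N, or if a joint passes its speed limit or range.

## Working session

There is one attempt and no reset: what is moved stays moved. The work goes in short steps, each a Python script; the robot and the scene stay as the last script left them, time stands still between calls to the robot, and variables do not carry over. Pictures are saved under pics/ and viewed, at most 10 in all, crops included, and the job is handed in when it is done.

```bash
mkdir -p pics; ls; cat > h.py <<'E'
import numpy as np, cv2
from workcell import ctrl
def snap(n,f):
    st=ctrl.state(); p,d=ctrl.read_camera(n); cv2.imwrite(f'pics/{f}.png',p[:,:,::-1]); np.savez(f'pics/{f}.npz',p=p,d=d,pos=st['ee_pos'],rot=st['eef_rot']); return p,d
def T(n,f=None):
    i=ctrl.camera_info(n)
    if n!='wrist': return np.array(i['K']),np.array(i['cam_to_world'])
    z=np.load(f'pics/{f}.npz'); M=np.eye(4); M[:3,:3]=cv2.Rodrigues(np.array(z['rot'],float))[0]; M[:3,3]=z['pos']
    return np.array(i['K']),M@np.array(i['T_tool_cam'])
def px2w(n,f,u,v,z=None):
    "world point of a pixel: by depth, or on plane z"
    K,M=T(n,f); r=np.array([(u-K[0,2])/K[0,0],-(v-K[1,2])/K[1,1],-1.])
    if z is None: s=np.load(f'pics/{f}.npz')['d'][int(round(v)),int(round(u))]
    else: s=(z-M[2,3])/(M[:3,:3]@r)[2]
    return M[:3,:3]@(r*s)+M[:3,3]
def w2px(n,f,P):
    K,M=T(n,f); q=M[:3,:3].T@(np.array(P)-M[:3,3]); return K[0,2]+K[0,0]*q[0]/-q[2],K[1,2]-K[1,1]*q[1]/-q[2]
E
python3 - <<'E'
from h import *
for n in('top','scene'): snap(n,n+'0'); i=ctrl.camera_info(n); print(i)
print(ctrl.camera_info('wrist'),ctrl.state())
E
```

```text
pics
{'K': array([[477.56187519,   0.        , 326.13837807],
       [  0.        , 477.56187519, 247.97400165],
       [  0.        ,   0.        ,   1.        ]]), 'cam_to_world': array([[-0.0198881 ,  0.99153683, -0.12829331,  0.40271676],
       [-0.99976126, -0.02088433, -0.00642459, -0.06449754],
       [-0.00904954,  0.12813491,  0.99171546,  1.25037765],
       [ 0.        ,  0.        ,  0.        ,  1.        ]])}
{'K': array([[453.96825011,   0.        , 318.95593377],
       [  0.        , 453.96825011, 241.15857678],
       [  0.        ,   0.        ,   1.        ]]), 'cam_to_world': array([[-0.64857927,  0.41264365, -0.63958592, -0.14761013],
       [-0.76108244, -0.36254017,  0.53788301,  0.562019  ],
       [-0.00992158,  0.83563739,  0.54919188,  0.65826239],
       [ 0.        ,  0.        ,  0.        ,  1.        ]])}
{'K': array([[334.61373333,   0.        , 322.78918581],
       [  0.        , 334.61373333, 234.98440256],
       [  0.        ,   0.        ,   1.        ]]), 'T_tool_cam': array([[ 6.67365007e-05,  9.68968832e-01,  2.47182925e-01,
         6.7393
[... 277 characters left out ...]
0.1, 'joint_positions': array([ 1.18780766,  0.33383749,  0.03984942,  1.4661797 , -0.01338611,
        1.34328582, -0.05850673]), 'dq': array([-0.00029784,  0.00045285,  0.00086296, -0.0022077 ,  0.00192322,
        0.00030374,  0.00155538]), 'joint_torque': array([ 4.46169666e-03, -6.57808328e+01,  1.34037729e+00, -4.04705358e+01,
       -5.96894813e-02,  4.09906986e-02,  9.11141456e-05]), 'ee_pos': array([ 0.18187365, -0.62362877,  0.24075117]), 'eef_rot': array([-3.10862039e+00, -4.44085434e-01,  4.78699656e-04]), 'contact_force': array([ 0.45750375, -0.03136322,  0.53643428]), 'torque': array([ 0.00619209,  0.04118801, -0.01276906]), 'gripper_force': 0.0, 'opening': 0.08717232253492682}
```

View pics/top0.png

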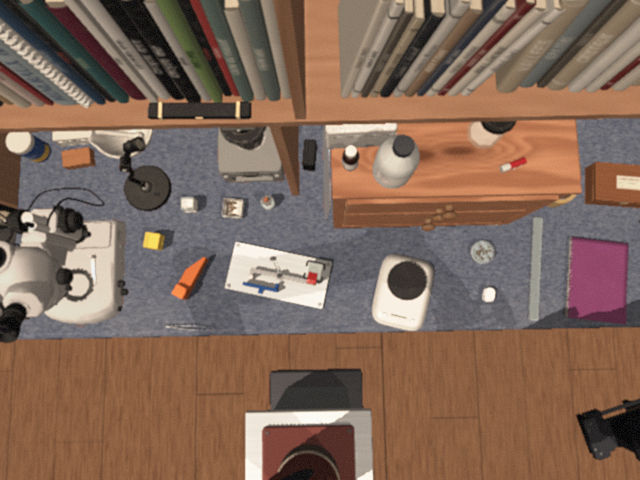

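View pics/scene0.png

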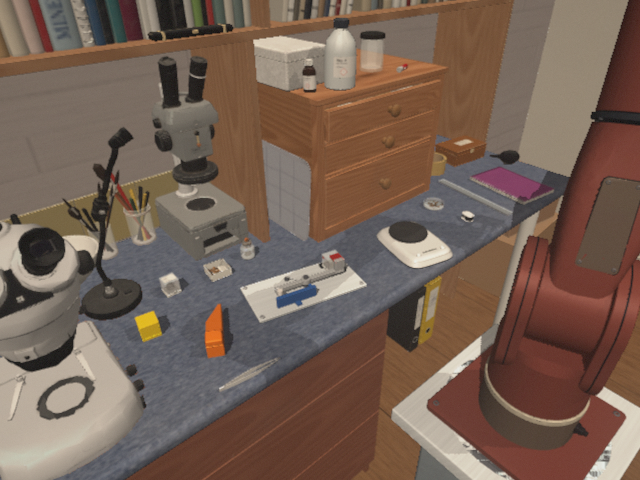

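The orange wedge is at top (190,278) and the holder at (279,275), with the red tab at (313,279) and the target box just above it at about (316,268).

Look-alikes for the box:
- Yellow cube at (153,241): leave it alone.
- Clear box at (189,204): bystander.
- Loupe at (489,294): bystander.

For the wedge, the brown block at (77,157) is not it. I choose the clear box under the red tab and the orange wedge.

```bash
python3 - <<'E'
from h import *
for k,(u,v) in dict(wgrip=(180,292),wthin=(206,258),hTL=(237,243),hTR=(333,276),hBL=(226,289),hBR=(326,306),tab=(313,279),box=(317,267),plate=(408,281),shelf=(200,122),chest=(400,225)).items(): print(k,px2w('top','top0',u,v).round(3))
st=ctrl.state(); p=st['ee_pos']; 
R0=[np.pi,0,0]
for tgt in ([0.25,-0.4,0.5],[0.5,0.0,0.5],[0.48,0.1,0.3],[0.47,0.28,0.3]): print(ctrl.ik(tgt,R0))
E
```

```text
wgrip [0.455 0.316 0.04 ]
wthin [0.542 0.255 0.025]
hTL [0.581 0.177 0.011]
hTR [ 0.49  -0.073 -0.003]
hBL [0.462 0.207 0.003]
hBR [ 0.412 -0.053 -0.003]
tab [ 0.48  -0.022  0.052]
box [ 0.511 -0.033  0.044]
plate [ 0.471 -0.263  0.033]
shelf [0.707 0.139 0.515]
chest [ 0.619 -0.251  0.018]
[ 9.44407793e-01 -3.84381350e-02 -2.53410880e-02  1.37032641e+00
 -1.00218234e-03  1.80969193e+00 -6.51948058e-01]
[ 0.62899376  0.06446764 -0.76074994  1.28155413  0.04576959  1.81306846
 -1.69052632]
[ 0.73345389  0.04173558 -1.03748369  1.70954853  0.03640138  1.41092127
 -1.88024206]
[ 0.45294648  0.32978458 -1.3048844   1.58247845  0.31931016  1.47449956
 -2.44012829]
```

```bash
python3 - <<'E'
from h import *
q=np.array(ctrl.ik([0.14,-0.48,0.45],ctrl.state()['eef_rot'])); print(q)
ctrl.movej(q); q[0]=-0.15;q[6]+=1.2
ctrl.movej(q); s=ctrl.state(); print(s['time'],s['ee_pos'],s['eef_rot'])
q=ctrl.ik([0.43,0.09,0.30],[np.pi,0,0]);print(q)
ctrl.movej(q)
ctrl.hold(.3)
snap('wrist','w1'); s=ctrl.state(); print(s['time'],s['ee_pos'],s['eef_rot'],s['joint_positions'])
E
```

```text
[ 1.16203691e+00 -1.24409144e-03  3.59453406e-02  1.43503925e+00
  1.84510331e-05  1.70924126e+00 -8.90195113e-02]
3.2917 [0.49988399 0.01131569 0.45001805] [-5.44202344e-01 -3.09277161e+00  9.74356990e-04]
[-0.1397849  -0.11723698 -0.15208162  1.84315203 -0.0179403   1.41436136
 -1.85883941]
6.1583 [0.43002394 0.0899834  0.30000341] [-3.14158465e+00 -9.77232737e-05 -4.20334349e-05] [-0.13983459 -0.11721973 -0.1519915   1.84313104 -0.01792718  1.41433891
 -1.8587398 ]
```

View pics/w1.png

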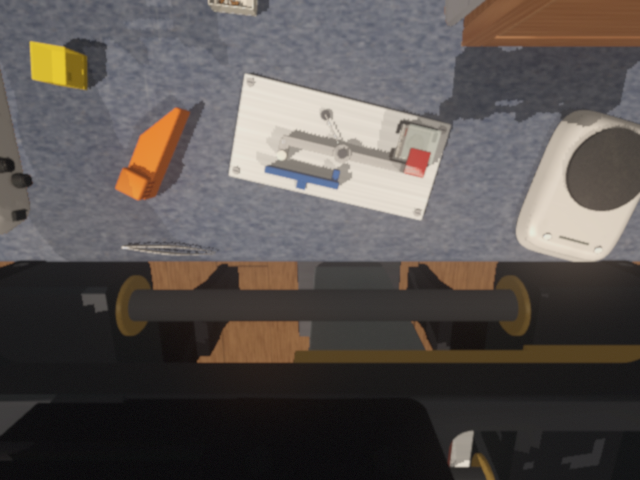

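The wrist view shows the whole plate, with corners near (246,74), (450,123), (421,219) and (230,177). The wedge grip is at (132,185) with its thin end at (182,112), and the scale plate is at (610,168). I'll enlarge two crops to read exact pixels.

```bash
python3 - <<'E'
import cv2,numpy as np
a=cv2.imread('pics/w1.png')
def crop(u,v,w,h,s,f):
    c=cv2.resize(a[v:v+h,u:u+w],None,fx=s,fy=s,interpolation=cv2.INTER_CUBIC)
    for k in range(0,w,10):
        cv2.line(c,(k*s,0),(k*s,8 if k%50 else 16),(0,255,0),1)
        if k%20==0: cv2.putText(c,str(u+k),(k*s,24),0,.35,(0,255,0),1)
    for k in range(0,h,10):
        cv2.line(c,(0,k*s),(8,k*s),(0,255,0),1)
        if k%20==0: cv2.putText(c,str(v+k),(10,k*s+4),0,.35,(0,255,0),1)
    cv2.imwrite(f'pics/{f}.png',c)
crop(222,64,240,164,3,'w1h'); crop(105,90,100,120,5,'w1w')
E
```

```text
(no output)
```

View pics/w1h.png

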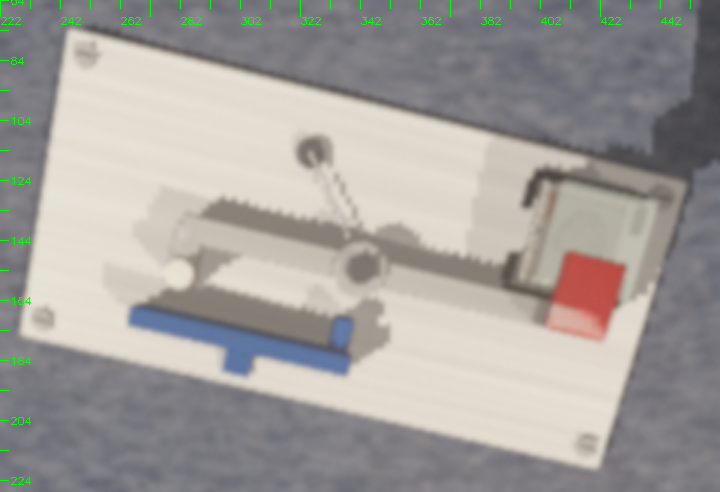

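View pics/w1w.png

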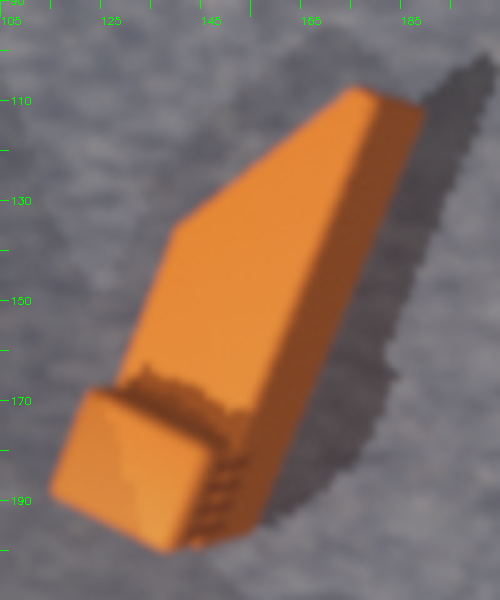

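```bash
cat > fit.py <<'E'
from h import *
from scipy.optimize import least_squares
def w(p,L): c,s=np.cos(p[2]),np.sin(p[2]); L=np.array(L)/1000; return np.array([p[0]+c*L[0]-s*L[1],p[1]+s*L[0]+c*L[1],L[2]])
def fit(n,f,pts,p0):
    g=lambda p:np.concatenate([np.array(w2px(n,f,w(p,L)))-uv for L,uv in pts])
    r=least_squares(g,p0,loss='soft_l1'); print(r.x.round(4)); print(g(r.x).reshape(-1,2).round(1).tolist()); return r.x
E
python3 - <<'E'
from fit import *
c3=lambda x,y:(222+x/3,64+y/3); c5=lambda x,y:(105+x/5,90+y/5)
H=fit('wrist','w1',[((-135,65,8),c3(68,27)),((125,65,8),c3(690,181)),((125,-60,8),c3(600,469)),((-135,-60,8),c3(20,335)),((-70,-18,35),c3(179,273)),((-87,-34,34),c3(137,306))],[.5,.08,-1.8])
W=fit('wrist','w1',[((15,16,43),c5(90,388)),((15,-16,43),c5(212,450)),((-15,-16,43),c5(165,552)),((-15,16,43),c5(50,490)),((105,-16,30),c5(380,97)),((105,-11,30),c5(352,86)),((55,16,30),c5(177,230)),((105,-16,0),c5(427,115)),((-15,-16,0),c5(250,535))],[.45,.31,-.6])
a=cv2.imread('pics/top0.png'); m=np.zeros(a.shape[:2],np.uint8); m[255:310,380:435]=(a[255:310,380:435].max(2)<60)
m=cv2.morphologyEx(m,cv2.MORPH_OPEN,np.ones((3,3)));ct=max(cv2.findContours(m,0,1)[0],key=cv2.contourArea);e=cv2.fitEllipse(ct);print(e)
P=px2w('top','top0',*e[0],z=.03);print('plate',P)
# cross-check: holder by top image
Ht=fit('top','top0',[((-135,65,8),(237,243)),((125,65,8),(333,276)),((125,-60,8),(326,306)),((-135,-60,8),(226,289))],H)
np.savez('fit.npz',H=H,W=W,P=P)
z=np.load('pics/w1.npz')
for L in((-100,20,8),(110,-40,8)): u,v=w2px('wrist','w1',w(H,L)); print(px2w('wrist','w1',u,v), w(H,L))
ww=w(H,(-110,-18,8));print('home',ww, 'boxW',w(H,(85,30,8)))
E
```

```text
[ 0.4923  0.0675 -1.797 ]
[[0.1, -0.2], [0.3, -0.2], [0.4, 0.3], [-0.3, 0.4], [0.3, 0.4], [-2.1, -0.5]]
[ 0.457   0.3199 -0.4895]
[[-1.2, -1.0], [0.2, -0.4], [0.7, 1.4], [-1.7, 1.3], [-0.2, 0.2], [1.4, 0.3], [-0.7, -0.3], [0.3, -0.6], [0.9, -0.1]]
((397.6418762207031, 277.3892517089844), (16.805612564086914, 19.91118621826172), 153.0562286376953)
plate [ 0.48104108 -0.23759941  0.03      ]
[ 0.4911  0.06   -1.7791]
[[-0.3, -0.4], [0.8, -15.0], [-1.2, 2.3], [0.5, 0.4]]
[0.53431554 0.16060932 0.00694003] [0.5342247  0.16044151 0.008     ]
[ 0.42851057 -0.03100678  0.00709149] [ 0.42865324 -0.03075124  0.008     ]
home [0.49943567 0.17870961 0.008     ] boxW [ 0.50247702 -0.02208818  0.008     ]
```

```bash
cat >> fit.py <<'E'
def rv(psi): return np.pi*np.array([np.cos(psi/2),np.sin(psi/2),0])
def st(): s=ctrl.state(); print('t',round(s['time'],2),s['ee_pos'].round(4),'F',s['contact_force'].round(1),'op',round(s['opening'],4),'g',round(s['gripper_force'],1),'q7',s['joint_positions'][6].round(2)); return s
E
python3 - <<'E'
from fit import *
Z=np.load('fit.npz'); W,H=Z['W'],Z['H']
psi=W[2]+np.pi
ctrl.move_to([W[0],W[1],.14],rv(psi)); st()
ctrl.command_gripper(.065)
ctrl.movel([W[0],W[1],.031]); st()
ctrl.command_gripper(.02,40); st()
ctrl.movel([W[0],W[1],.09]); st()
psi=H[2]+np.pi
p=w(H,(-212,-15.5,0)); p[2]=.09
ctrl.move_to(p,rv(psi)); st()
p[2]=.031+.010; ctrl.movel(p,rate=.08); ctrl.hold(.2); st()
snap('scene','s2'); snap('top','t2')
a=cv2.imread('pics/s2.png')[220:380,120:400]; b=cv2.imread('pics/t2.png')[200:330,130:350]
a=cv2.resize(a,(770,440)); cv2.imwrite('pics/s2c.png',a)
E
```

```text
t 8.04 [0.4573 0.3195 0.1403] F [0.4 0.9 0.2] op 0.087 g 0.0 q7 0.32
t 9.62 [0.4575 0.3203 0.0318] F [-0.9  0.6  0.1] op 0.0653 g 0.0 q7 0.27
t 10.29 [0.457  0.3199 0.0311] F [-0.4  1.   1.4] op 0.0318 g 40.0 q7 0.27
t 10.83 [0.4568 0.3196 0.0896] F [ 0.2  0.4 -0.6] op 0.032 g 40.0 q7 0.3
t 11.87 [0.524  0.2776 0.0891] F [-0.4  0.9 -0.1] op 0.0317 g 40.0 q7 -0.81
t 12.83 [0.5251 0.2778 0.0416] F [ 0.3 -0.7 -1.1] op 0.0318 g 40.0 q7 -0.82
```

View pics/s2c.png

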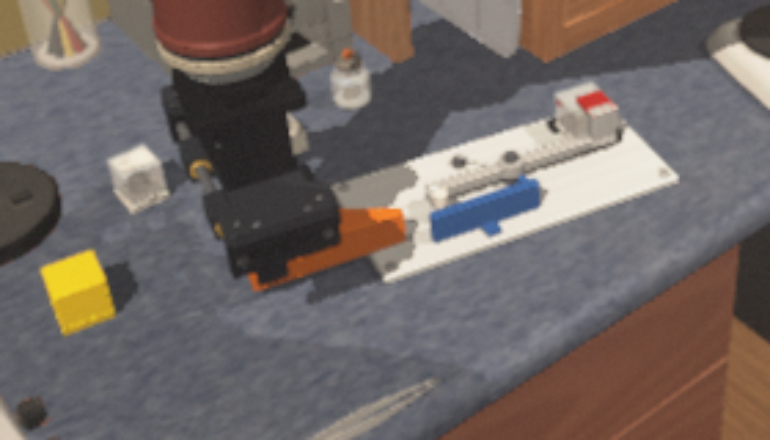

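The wedge is level in the grip. Its tip is at crop (404,215), just in front of the fence's end at (432,215). I'll compare that with where the model puts it.

```bash
python3 - <<'E'
from fit import *
Z=np.load('fit.npz'); H=Z['H']
def c(L): u,v=w2px('scene','s2',w(H,L)); return ((u-120)*2.75,(v-220)*2.75)
for L in((-107,-31.5,39),(-107,-31.5,9),(-107,-26.5,39),(-87,-34,34),(-87,-42,34),(5,-42,34),(-70,-18,35),(-135,-60,8),(125,-60,8)): print(L,np.round(c(L),0))
E
python3 - <<'E'
import cv2
a=cv2.imread('pics/s2.png')[280:325,240:330]; cv2.imwrite('pics/s2d.png',cv2.resize(a,None,fx=8.5,fy=8.5,interpolation=cv2.INTER_CUBIC))
E
```

```text
(-107, -31.5, 39) [399. 212.]
(-107, -31.5, 9) [402. 242.]
(-107, -26.5, 39) [397. 208.]
(-87, -34, 34) [425. 211.]
(-87, -42, 34) [429. 217.]
(5, -42, 34) [536. 181.]
(-70, -18, 35) [437. 192.]
(-135, -60, 8) [381. 277.]
(125, -60, 8) [675. 174.]
```

View pics/s2d.png

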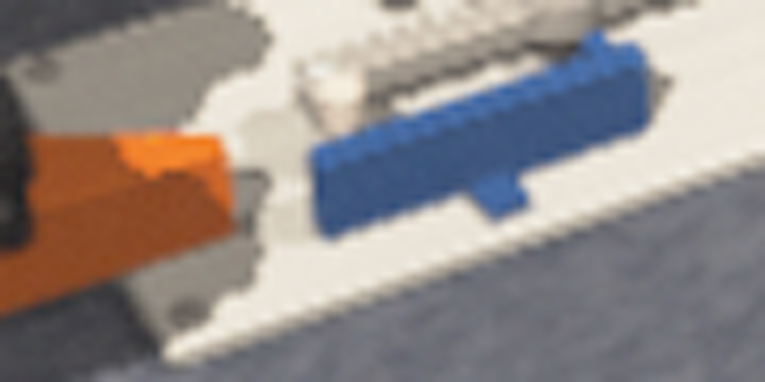

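The wedge tip sits about 2–3 mm toward +y relative to the fence, so I'll shift it 1.5 mm toward the fence. Then I'll push in stages while watching the force.

```bash
python3 - <<'E'
from fit import *
H=np.load('fit.npz')['H']; c,s=np.cos(H[2]),np.sin(H[2])
def go(x,y,z=.0400,rate=.05):
    p=w(H,(x,y,0)); p[2]=z; ctrl.movel(p,rate=rate); q=ctrl.state(); F=q['contact_force']; d=q['ee_pos'][:2]-H[:2]
    print(x,y,'act',(1e3*(c*d[0]+s*d[1])).round(1),(1e3*(-s*d[0]+c*d[1])).round(1),(1e3*q['ee_pos'][2]).round(1),'Fx %.1f Fy %.1f Fz %.1f'%(c*F[0]+s*F[1],-s*F[0]+c*F[1],F[2]),round(q['time'],2)); return c*F[0]+s*F[1],-s*F[0]+c*F[1]
go(-212,-17); go(-190,-17)
for x,y in((-180,-17),(-170,-17),(-160,-17.5),(-150,-17.5)):
    fx,fy=go(x,y)
    if abs(fx)>22 or abs(fy)>25: print('stop');break
snap('scene','s3'); cv2.imwrite('pics/s3c.png',cv2.resize(cv2.imread('pics/s3.png')[250:330,200:360],(800,400),interpolation=cv2.INTER_CUBIC))
E
```

```text
-212 -17 act -212.0 -17.2 40.0 Fx 0.2 Fy 0.0 Fz 0.6 13.18
-190 -17 act -189.9 -16.9 40.1 Fx -0.3 Fy 0.9 Fz -0.8 13.78
-180 -17 act -179.5 -16.9 40.0 Fx 0.1 Fy 0.0 Fz -0.9 14.12
-170 -17 act -169.0 -17.0 39.9 Fx 2.9 Fy 0.7 Fz -1.3 14.47
-160 -17.5 act -166.9 -17.2 42.0 Fx -18.4 Fy 0.4 Fz -2.9 14.82
-150 -17.5 act -158.8 -17.2 42.8 Fx -22.1 Fy -0.5 Fz 0.3 15.18
stop
```

View pics/s3c.png

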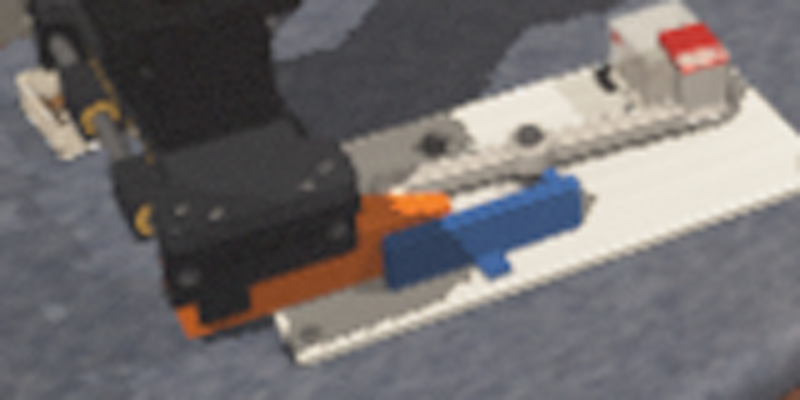

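The tip is inside the lane, past the fence's end at (390,240), and the roller has started to give. The arm lags because it is compliant, so I'll continue and hold the height down a little.

```bash
cat > go.py <<'E'
from fit import *
H=np.load('fit.npz')['H']; c,s=np.cos(H[2]),np.sin(H[2])
def go(x,y,z=.0400,rate=.05):
    p=w(H,(x,y,0)); p[2]=z; ctrl.movel(p,rate=rate); q=ctrl.state(); F=q['contact_force']; d=q['ee_pos'][:2]-H[:2]
    ax=1e3*(c*d[0]+s*d[1]); fx,fy=c*F[0]+s*F[1],-s*F[0]+c*F[1]
    print(round(x),y,'act',ax.round(1),(1e3*(-s*d[0]+c*d[1])).round(1),(1e3*q['ee_pos'][2]).round(1),'Fx %.1f Fy %.1f Fz %.1f'%(fx,fy,F[2]),round(q['time'],2)); return ax,fx,fy
E
python3 - <<'E'
from go import *
x=-144
while 1:
    ax,fx,fy=go(x,-17.5,.038)
    if abs(fx)>38 or abs(fy)>25 or ax>-108.5: break
    x+=6 if x-ax<14 else 3
    if x>-92: break
snap('scene','s4'); cv2.imwrite('pics/s4c.png',cv2.resize(cv2.imread('pics/s4.png')[240:320,220:380],(800,400),interpolation=cv2.INTER_CUBIC))
E
```

```text
-144 -17.5 act -152.3 -17.2 40.6 Fx -21.1 Fy -0.3 Fz 1.1 15.5
-138 -17.5 act -145.8 -17.2 40.5 Fx -19.9 Fy -0.4 Fz 2.4 15.77
-132 -17.5 act -139.5 -17.3 40.4 Fx -18.4 Fy -0.8 Fz 3.0 16.03
-126 -17.5 act -133.1 -17.3 40.3 Fx -17.9 Fy -1.6 Fz 2.6 16.3
-120 -17.5 act -122.4 -17.1 39.1 Fx -5.7 Fy -0.2 Fz 4.1 16.57
-114 -17.5 act -117.0 -17.1 39.3 Fx -8.9 Fy -0.9 Fz 4.7 16.83
-108 -17.5 act -111.1 -17.1 39.4 Fx -8.7 Fy -1.7 Fz 4.6 17.1
-102 -17.5 act -110.3 -17.1 40.5 Fx -24.6 Fy -2.4 Fz 2.6 17.37
-96 -17.5 act -109.7 -16.9 41.8 Fx -39.2 Fy -3.5 Fz 3.1 17.63
```

The wedge is seated against the stop (x −110, force rising). Next I release, retreat, check the result, and locate the plate.

```bash
python3 - <<'E'
from go import *
go(-108,-17.3,.039); ctrl.command_gripper(.06); st()
p=ctrl.state()['ee_pos']; ctrl.movel([p[0],p[1],.15],rate=.25); ctrl.hold(.4); st()
snap('scene','s5'); snap('top','t5')
A=cv2.resize(cv2.imread('pics/s5.png')[220:330,190:390],(800,440),interpolation=cv2.INTER_CUBIC); cv2.imwrite('pics/s5c.png',A[:,:])
for f in('top0','t5'):
    a=cv2.imread(f'pics/{f}.png'); g=cv2.cvtColor(a[240:345,365:440],cv2.COLOR_BGR2GRAY); g=cv2.resize(g,None,fx=4,fy=4,interpolation=cv2.INTER_CUBIC)
    print(cv2.HoughCircles(g,cv2.HOUGH_GRADIENT,1,100,param1=80,param2=15,minRadius=60,maxRadius=90), g[::60,::40].tolist() if f=='top0' else '')
    m=np.zeros(g.shape,np.uint8); cv2.circle(m,(170,164),95,255,-1); b=((g<75)&(m>0)).astype(np.uint8); b=cv2.morphologyEx(b,cv2.MORPH_OPEN,np.ones((15,15)))
    ct=max(cv2.findContours(b,0,1)[0],key=cv2.contourArea); e=cv2.fitEllipse(cv2.convexHull(ct)); u,v=365+e[0][0]/4,240+e[0][1]/4; print(u,v,np.array(e[1])/4,px2w('top',f,u,v,z=.03))
    print('H',[px2w('top',f,u,v)for u,v in((407,281),)])
E
```

```text
-108 -17.3 act -110.8 -17.1 40.0 Fx -10.5 Fy -0.9 Fz 5.1 18.07
t 18.86 [0.4997 0.1766 0.039 ] F [-0.6 -0.7 -0.3] op 0.0598 g 0.0 q7 -0.67
t 19.85 [0.4994 0.1765 0.1494] F [-1.3 -0.6  0.3] op 0.06 g 0.0 q7 -0.66
[[[166.5 163.5  77.6]
  [157.5 307.5  72.4]]] [[102, 102, 93, 95, 94, 88, 107, 112], [101, 95, 86, 102, 81, 98, 90, 96], [96, 89, 218, 46, 52, 50, 197, 74], [109, 90, 242, 51, 51, 49, 60, 97], [125, 208, 241, 241, 169, 243, 216, 114], [129, 227, 249, 183, 243, 240, 137, 100], [118, 118, 119, 116, 162, 193, 109, 110]]
407.06312561035156 280.50696563720703 [37.35235596 37.55040359] [ 0.47259977 -0.26128011  0.03      ]
H [array([ 0.47126673, -0.26083668,  0.03143103])]
[[[168.5 162.5  77.5]
  [168.5 293.5  73.5]]] 
407.0171012878418 280.49681854248047 [37.00223923 37.1536026 ] [ 0.47262802 -0.261164    0.03      ]
H [array([ 0.47126773, -0.26083954,  0.03141323])]
```

View pics/s5c.png

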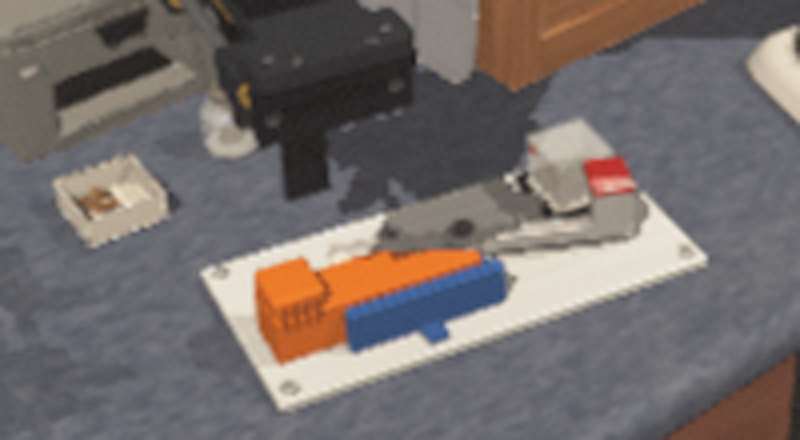

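The wedge sits at home, the tab has swung clear, and the box is still in its nest. The plate centre is at (0.4726, −0.2612). Now I take the box.

```bash
python3 - <<'E'
from go import *
psi=H[2]+1.5*np.pi
p=w(H,(85,30,0)); p[2]=.15
ctrl.move_to(p,rv(psi)); ctrl.command_gripper(.062); st()
p[2]=.06; ctrl.movel(p,rate=.15); p[2]=.036; ctrl.movel(p,rate=.06); ctrl.hold(.2); st()
ctrl.command_gripper(.03,10); s=st()
if .034<s['opening']<.044:
    p=s['ee_pos'].copy(); p[2]+=.03; ctrl.movel(p,rate=.08); st(); p[2]=.15; ctrl.movel(p,rate=.15); st()
    ctrl.movel([.4726,-.2612,.13],rate=.15); ctrl.hold(.2); st()
    snap('scene','s6'); cv2.imwrite('pics/s6c.png',cv2.resize(cv2.imread('pics/s6.png')[170:320,230:460],(800,522),interpolation=cv2.INTER_CUBIC))
E
```

```text
t 21.96 [ 0.5025 -0.0219  0.15  ] F [-0.2 -0.2 -0.6] op 0.0622 g 0.0 q7 1.3
t 23.46 [ 0.5027 -0.0221  0.0363] F [-0.  -0.  -0.1] op 0.0622 g 0.0 q7 1.3
t 24.01 [ 0.5025 -0.0221  0.036 ] F [-0.7  0.1  0.4] op 0.0378 g 10.0 q7 1.3
t 24.53 [ 0.5026 -0.0221  0.0662] F [-0.2  1.  -0.7] op 0.0379 g 10.0 q7 1.3
t 25.24 [ 0.5019 -0.0221  0.149 ] F [-1.2  0.2 -1.8] op 0.0382 g 10.0 q7 1.3
t 27.2 [ 0.4728 -0.2608  0.1301] F [ 0.7  0.8 -1.2] op 0.0377 g 10.0 q7 1.8
```

```bash
python3 - <<'E'
from go import *
P=[.4726,-.2612]
def fz():
    v=[]
    for _ in range(8): ctrl.hold(.03); v.append(ctrl.state()['contact_force'][2])
    return np.mean(v)
ctrl.movel(P+[.075],rate=.1); ctrl.movel(P+[.062],rate=.05); f0=fz(); print(f0)
z=.062
while z>.054:
    z-=.001; ctrl.movel(P+[z],rate=.03); f=fz(); print(round(z,3),f.round(2),ctrl.state()['ee_pos'][2].round(4))
    if f-f0>1.2: break
ctrl.command_gripper(.06); st()
q=ctrl.state()['ee_pos']; ctrl.movel([q[0],q[1],.16],rate=.15); ctrl.hold(.4); st()
snap('scene','s7'); snap('top','t7')
cv2.imwrite('pics/s7c.png',cv2.resize(cv2.imread('pics/s7.png')[180:330,230:460],(800,522),interpolation=cv2.INTER_CUBIC))
E
```

```text
-0.18065917655379948
0.061 -0.47 0.061
0.06 -0.29 0.06
0.059 -0.38 0.059
0.058 -0.63 0.058
0.057 5.34 0.0575
t 31.92 [ 0.4726 -0.2612  0.057 ] F [0.1 0.2 0.4] op 0.06 g 0.0 q7 1.82
t 33.15 [ 0.4725 -0.2611  0.1597] F [-0.6 -0.1  0.9] op 0.0602 g 0.0 q7 1.8
```

View pics/s7c.png

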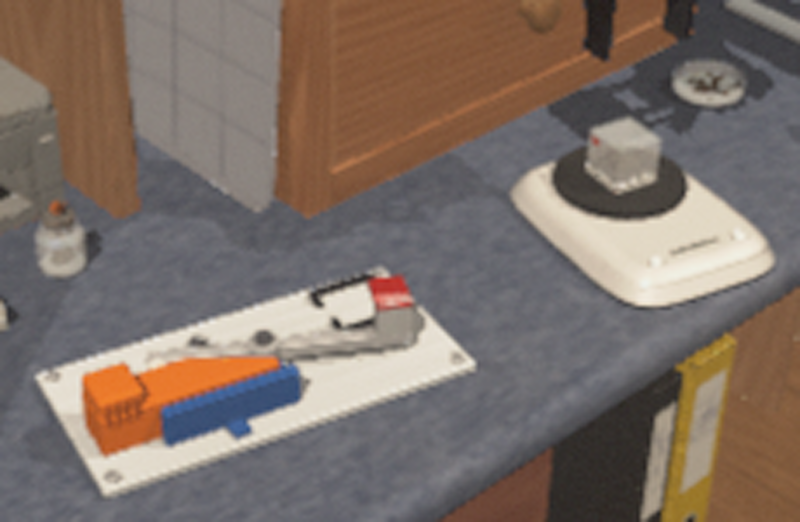

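The box stands upright at crop (623,155), in the middle of the black plate. The wedge at (190,400) still props the latch open.

```bash
python3 -c "
from workcell import ctrl
print(ctrl.finish_job())"
```

```text
the job is handed in; nothing more can be done
None
```

Job handed in at about 33 s: the last picture showed the wedge still propping the latch open and the specimen box upright in the middle of the weighing plate; the judge's verdict was not returned.

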